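# Find the stamped tool case and push it to the dispatch rail

### The job

Two like tool cases stand on the workshop bench, and one has a white ring-and-bar stamp underneath. With the fingers, tip both cases over towards the robot, so that each lies on its broad side with its underside showing to the far side of the bench; then push the stamped case, lying as it is, up flat against the low aluminium dispatch rail and leave the other lying well short of the rail. Only push: pick nothing up, and do not disturb the other things on the bench.

Things in the scene. Friction and masses are not known exactly. Their poses are not given: they have to be found in the camera images.
- case_stamped: Has the stamp underneath: white ring 50 mm across, 75 mm bar through it. Standing at first: black plastic tool case, 75 mm deep (x) x 160 wide (y) x 150 tall (z), about 0.5 kg, closed, rigid, weight central; both look alike from outside. Origin: centre of the underside. +z: underside to top. -x: broad face towards the robot.
- case_plain: Has a bare underside. Standing at first: black plastic tool case, 75 mm deep (x) x 160 wide (y) x 150 tall (z), about 0.5 kg, closed, rigid, weight central; both look alike from outside. Origin: centre of the underside. +z: underside to top. -x: broad face towards the robot.
- case_stamped_top (a point): centre of the top end of the stamped case. A push of 1 to 3 N near the top of a case's far broad face tips it about its near bottom edge; past some 27 degrees it falls by itself and lies, 75 mm high, on its -x face, its +x up, the top end towards the robot, the underside (origin 37 mm up) facing away from the robot, towards the scene camera.
- case_plain_top (a point): centre of the top end of the plain case, 150 mm from its underside. A lying case slides on the bench under a level push of about 2 to 6 N; spread fingers on its top end keep it straight.
- rail: fixed dispatch rail, an aluminium bar 680 mm long (its y), 20 mm thick (its x), 20 mm high, on the far side of the bench beyond both cases. Origin: centre of its underside; +x points away from the robot, so the face towards the cases is at its x = -10 mm.
- holesaw: bystander, leave alone: steel hole-saw cup, 54 mm across, 45 mm high, between the places of the two cases. Origin: centre of its underside.
- oil: bystander, leave alone: oil can, 44 mm across, 100 mm high, between the two cases. Origin: centre of its underside.
- tape: bystander, leave alone: tape measure, 62 x 36 x 60 mm high, to the left. Origin: centre of its underside.
- driver: bystander, leave alone: screwdriver lying to the right. Origin: centre of its underside (lying along its x).
- pipe: bystander, leave alone: copper slug, 36 mm across, 70 mm high, to the right. Origin: centre of its underside.
- screwbox: bystander, leave alone: screw box, 50 x 35 x 30 mm high, midway between the two sides, nearest the robot. Origin: centre of its underside.
- collar: bystander, leave alone: brass collar, 60 mm across, 20 mm high, to the left. Origin: centre of its underside.
Things that resemble listed ones, but are neither listed nor needed, are in the scene too. What is shaped like the case_stamped but pink is not meant.

How it is judged:
By the outcome, as a careful person would: the job done as asked, in the order asked, and still so for the second after the job is handed in, with the robot touching nothing.
It also fails if it takes over 72 s, if anything falls off the work surface, if the arm or the gripper's body presses on something with over 40 N, if the wrist force passes 120 N, or if a joint passes its speed limit or range.

### The arm

A 6-joint arm with a two-finger parallel gripper is mounted at the origin on the work surface. World frame = base frame: x ahead of the robot, y to its left, z up, the work surface at z = 0. Lengths are in mm, angles in rad, forces in N, time in s.
With the tool pointing down it reaches from about 350 to 975 mm from the base axis. Payload 4.9 kg.
Tool frame: the origin (TCP) lies midway between the tips of the shut fingers; the grasp point (between the pads) lies 19 mm behind it; z points along the fingers, y is the line along which they close (so a half turn about z gives the same grasp; the last joint's range is limited). The gripper opens to 85 mm and grips with 20 to 120 N. Pads are 22 mm wide; open, the fingers measure 114 mm over their backs; the gripper's body (76 mm by 85 mm) begins 54 mm behind the grasp point. The pads swing forward as they close: fully open they stand 13 mm farther back than shut.
Start: joints at [-1.279, 0.053, 1.613, -0, 1.476, -0.119], TCP at [249.582, -572.984, 231.304] pointing down, gripper open.
Joint ranges: [-3.01, 3.01], [-1.01, 2.22], [0.06, 2.58], [-1.02, 4.17], [0.09, 2.62], [-3.14, 3.14]. Speed limits (rad/s): [2.57, 2.57, 3.14, 3.14, 3.14, 3.14].

### API

Orientations are given as a rotation vector (axis times angle).
In Python, from plant import robot gives the robot as it stands. The module is installed in compiled form; this text tells all that it offers.
- The arm moves only by the tool jog_arm, never from a script. Its argument "steps" is a list of rows, each a list of 5 numbers: the shift along the tool's x, y, z in cm, then the turn about the tool's z in degrees, then the opening, from 0 (shut) to 1 (fully open). In form: [[tx, ty, tz, spin, gripper], ...]. A call has 1 to 12 rows; each row is the pose to reach, as a shift and turn from the pose commanded when the call began, along the tool's axes at that moment; what a row does not reach only later rows make up. A row lasts 1/10 s, in which the tool goes at most 50 mm and 8.59 degrees, less where a joint would pass 70% of its speed; a pose out of reach is approached as far as the arm can. A call with a gripper value outside its range is refused whole. The fingers move at their own pace and stop on an object; "newtons" is the grip in N (left out, the last holds). Time passes only in rows, so rows that repeat a pose let the fingers close. It gives the time, the measured TCP pose, the force, the opening and the grip force at its end, in the units of the state.
- robot.observe(): the state, without advancing time (a new reading comes with each control period).
- robot.get_image(name): name is "scene" or "top" or "wrist"; returns the picture (420x560x3 uint8, red, green, blue); there is no depth.
- robot.calibration(name): a dict with "fx", "fy", "cx", "cy" (pixels), "view" (4x4, takes a point from world to camera coordinates). Camera axes: x right, y down, z forward; pixel columns grow to the right and rows downward; lengths in mm; the calibration is good to about 2 mm. A picture is of the moment at which its call begins: read the wrist's pose just before it. calibration takes no time and is no camera call; for the wrist camera it gives the pose at the moment of the call.
- robot.hand_in(): hands the job in; it is judged then, once.
The state is a dict: "time": time; "qpos": joint angles; "joint_vel": joint speeds; "joint_efforts": joint torques, N m; "position": TCP position; "tcp_rot": TCP orientation; "force": force on the tool from outside, world axes, zero at the start; "moment": the same for the moment, N m; "grip_width": finger opening in mm; "grip_force": force on a finger pad.
Only numpy, scipy, OpenCV 4.12 (cv2) and the standard library are available. Lean on these libraries where they do the work, as an engineer would, in place of code of your own. Each camera call takes 0.05 s, during which the arm holds its last target. There are 200 camera calls.

## Working session

There is one attempt and no reset: what is moved stays moved. The work goes in short steps, Python scripts to look and compute and a tool call to move; the robot and the scene stay as the last step left them, time stands still between calls to the robot, and variables do not carry over. Pictures are saved under pics/ and viewed, at most 10 in all, crops included, and the job is handed in when it is done.

Besides the shell and the picture viewer there is one more tool, called after "Request:" as name(argument=value, ...) on one line, values as JSON. jog_arm: Moves the arm, as the interface text tells. Its arguments: {"type":"object","properties":{"steps":{"type":"array","items":{"type":"array","items":{"type":"number"}}},"newtons":{"type":"number"}},"required":["steps"]}

```bash
mkdir -p pics; python3 - <<'E'
from plant import robot
import cv2,numpy as np
for n in("scene","top"):
    cv2.imwrite(f"pics/{n}0.png",robot.get_image(n)[:,:,::-1]); c=robot.calibration(n);print(n,c['fx'],c['cx'],c['cy'],np.round(c['view'],3).tolist())
s=robot.observe();print(s['position'],s['tcp_rot'],s['time'])
E
```

```text
scene 394.035134936698 284.0330418314524 206.7827098184544 [[0.528, 0.849, -0.016, -270.734], [0.688, -0.438, -0.578, -311.194], [-0.498, 0.294, -0.816, 1516.213], [0.0, 0.0, 0.0, 1.0]]
top 417.2745509612268 274.6518910299541 210.94942430222898 [[0.068, -0.998, -0.004, -35.541], [-0.976, -0.065, -0.21, 570.519], [0.209, 0.018, -0.978, 1282.276], [0.0, 0.0, 0.0, 1.0]]
[ 249.43538908 -572.44336513  230.18035395] [-3.07373727e+00 -6.40345565e-01  2.54956660e-04] 0.1
```

View pics/scene0.png

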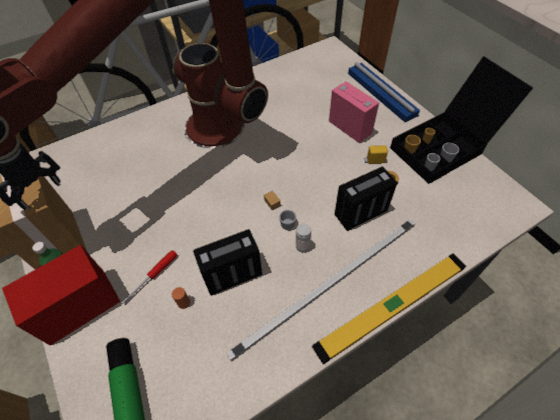

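View pics/top0.png

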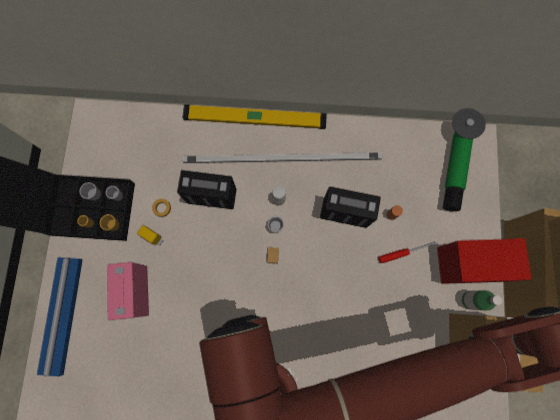

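Both views show two black cases, left at top-view (207,189) and right at (350,206). The rail runs from (185,159) to (380,156). The hole saw is at (275,226), the oil can at (279,196), the slug at (395,212) and the screw box at (273,256). I'll enlarge for the corners.

```bash
cat > h.py <<'E'
import cv2,numpy as np
from plant import robot
def ray(n,u,v):
    c=robot.calibration(n);V=np.array(c['view']);R,t=V[:3,:3],V[:3,3]
    return -R.T@t, R.T@np.array([(u-c['cx'])/c['fx'],(v-c['cy'])/c['fy'],1])
def plane(n,u,v,z):
    o,d=ray(n,u,v);return (o+d*(z-o[2])/d[2]).round(0)
def proj(n,p):
    c=robot.calibration(n);V=np.array(c['view']);q=V[:3,:3]@np.array(p,float)+V[:3,3]
    return np.array([c['fx']*q[0]/q[2]+c['cx'],c['fy']*q[1]/q[2]+c['cy']])
def two(a,b):
    (o,d),(p,e)=ray('scene',*a),ray('top',*b)
    s=np.linalg.lstsq(np.c_[d,-e],p-o,rcond=None)[0];return ((o+d*s[0]+p+e*s[1])/2).round(0)
E
python3 - <<'E'
import cv2,numpy as np
t=cv2.imread('pics/top0.png');s=cv2.imread('pics/scene0.png')
f=lambda i,x,y:cv2.resize(i[y:y+72,x:x+98],(392,288),interpolation=cv2.INTER_CUBIC)
o=np.vstack([np.hstack([f(t,165,155),f(t,310,170)]),np.hstack([f(s,320,160),f(s,180,225)])])
cv2.imwrite('pics/crop1.png',np.clip(o*1.6,0,255).astype(np.uint8))
E
```

```text
(no output)
```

View pics/crop1.png

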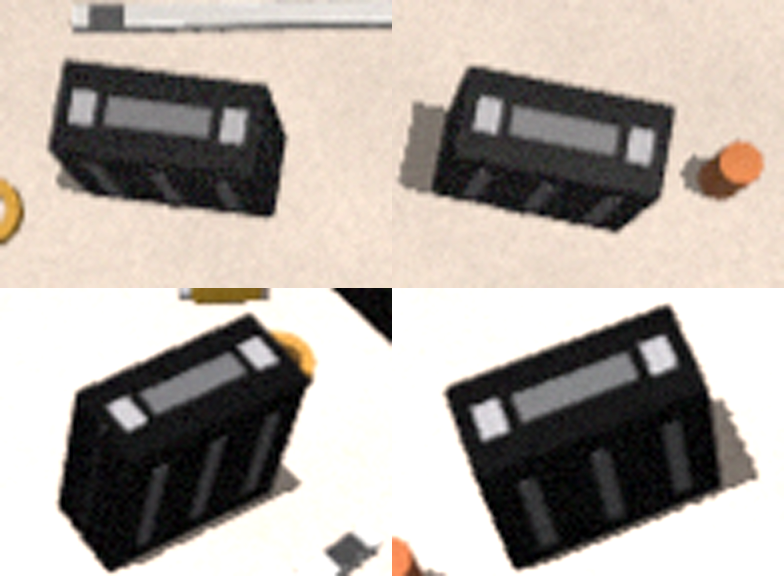

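```bash
python3 - <<'E'
from h import *
print('tri L',two((398,182.5),(181.2,170.5)),'R',two((259,251),(329.5,187)))
for n,P in {'L':[(181.2,170.5),(232.5,176.5),(178,192.5),(227.5,198.8)],'R':[(329.5,187),(380.2,196.5),(324.7,210),(375.7,220)]}.items():
    q=np.array([plane('top',*p,150) for p in P]);c=q.mean(0);e=q[0]-q[1];f=q[2]-q[3]
    print(n,q[:,:2].tolist(),c,'yaw',np.degrees([np.arctan2(-e[0],e[1]),np.arctan2(-f[0],f[1])]),np.linalg.norm(e))
print('scene bottoms L',plane('scene',348,230.5,0),plane('scene',388,212,0),'R',plane('scene',211.2,295.5,0),plane('scene',261,275.5,0))
print('rail near top', [plane('top',*p,20) for p in((185,162),(380,159))], 'scene',[plane('scene',*p,20) for p in((237,351),(408,228))])
for n,p,z in [('saw',(275,226),45),('oil',(279,193),100),('screwbox',(273,252),30),('slug',(397,209),70),('collar',(162,207),20),('tape',(149,233),60),('driverL',(380,258),10),('driverR',(440,242),5)]: print(n,plane('top',*p,z))
from scipy.spatial.transform import Rotation as Ro
s=robot.observe();print(Ro.from_rotvec(s['tcp_rot']).as_matrix().round(3))
E
```

```text
tri L [663. 299. 145.] R [ 641. -158.  143.]
L [[660.0, 296.0], [651.0, 137.0], [590.0, 297.0], [580.0, 146.0]] [620.25 219.   150.  ] yaw [-3.2397003  -3.78888988] 159.25451327984396
R [[638.0, -160.0], [618.0, -314.0], [565.0, -148.0], [545.0, -301.0]] [ 591.5  -230.75  150.  ] yaw [-7.39959466 -7.44741685] 155.2932709424333
scene bottoms L [654. 148.   0.] [667. 299.   0.] R [ 620. -310.    0.] [ 642. -159.    0.]
rail near top [array([730., 320.,  20.]), array([ 785., -342.,   20.])] scene [array([ 801., -320.,   20.]), array([755., 299.,  20.])]
saw [525.  -1.  45.]
oil [622.  -8. 100.]
screwbox [443.  -0.  30.]
slug [ 602. -387.   70.]
collar [569. 378.  20.]
tape [473. 397.  60.]
driverL [ 449. -349.   10.]
driverR [ 515. -547.    5.]
[[ 0.917  0.399 -0.001]
 [ 0.399 -0.917  0.002]
 [ 0.    -0.002 -1.   ]]
```

Left case: far face at about x 660, y 219, yaw about −4°. Right case: far face at about x 629, y −236, yaw about −8°. The rail's near face runs from (730,320) to (785,−342), yaw about +4.6°. I'll tip the right case first.

Request:
jog_arm(steps=[[0, 0, -5, 0, 1], [53.5, -12.5, -5, 31, 1], [53.5, -12.5, -5, 31, 1], [53.5, -12.5, -5, 31, 1], [53.5, -12.5, -5, 31, 1], [53.5, -12.5, -5, 31, 1], [53.5, -12.5, -5, 31, 1], [53.5, -12.5, -5, 31, 1], [53.5, -12.5, -5, 31, 1], [53.5, -12.5, -5, 31, 1], [53.5, -12.5, -5, 31, 1], [53.5, -12.5, -5, 31, 1]])

```text
time: 1.3
position: [686.8, -246.5, 280.5]
tcp_rot: [-3.135, 0.204, 0.002]
force: [-0.4, -1.2, 0.1]
grip_width: 85.8
grip_force: 0.0
```

Request:
jog_arm(steps=[[0, 0, 5, 0, 1], [0, 0, 10, 0, 1], [0, 0, 15.5, 0, 1], [0, 0, 15.5, 0, 1], [-2, 0, 15.5, 0, 1], [-3.5, 0, 15.5, 0, 1], [-4.5, 0, 15.5, 0, 1], [-5.5, 0, 15.5, 0, 1], [-6.5, 0, 15.5, 0, 1]])

```text
time: 2.2
position: [622.0, -240.3, 128.8]
tcp_rot: [3.134, -0.205, 0.007]
force: [1.9, 0.1, 1.3]
grip_width: 85.6
grip_force: 1.0
```

Request:
jog_arm(steps=[[-0.8, 0, 0, 0, 1], [-1.6, 0, 0, 0, 1], [-2.4, 0, 0, 0, 1], [-3.2, 0, 0, 0, 1], [-4.0, 0, 0, 0, 1], [-4.8, 0, 0, 0, 1], [-5.6, 0, 0, 0, 1], [-6.2, 0, 0, 0, 1], [-6.2, 0, 0, 0, 1]])

```text
time: 3.1
position: [558.8, -231.5, 126.1]
tcp_rot: [-3.135, 0.205, 0.001]
force: [-0.3, 1.1, 0.8]
grip_width: 85.4
grip_force: 0.0
```

```bash
python3 - <<'E'
from h import *
s=robot.observe();print(s['position'],s['force'],s['time'])
cv2.imwrite('pics/s1.png',robot.get_image('scene')[:,:,::-1])
E
```

```text
[ 558.83161469 -231.51234421  126.12971362] [-0.34245218  1.13771026  0.75512519] 3.1
```

View pics/s1.png

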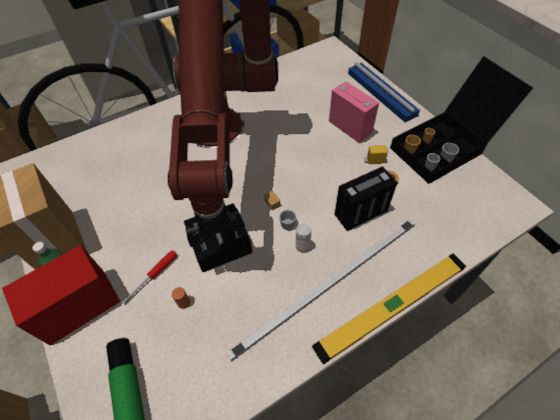

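The right case has fallen, and its underside is partly hidden by the gripper. Next I'll rise and go behind the left case.

Request:
jog_arm(steps=[[0, 0, -5, 0, 1], [0, 0, -10, 0, 1], [0, 0, -15, 0, 1], [10, -47.3, -15, -3.5, 1], [10, -47.3, -15, -3.5, 1], [10, -47.3, -15, -3.5, 1], [10, -47.3, -15, -3.5, 1], [10, -47.3, -15, -3.5, 1], [10, -47.3, -15, -3.5, 1], [10, -47.3, -15, -3.5, 1], [10, -47.3, -15, -3.5, 1], [10, -47.3, -15, -3.5, 1]])

```text
time: 4.35
position: [709.8, 195.0, 276.4]
tcp_rot: [3.14, -0.108, 0.001]
force: [0.7, 0.2, -0.6]
grip_width: 85.2
grip_force: 0.0
```

Request:
jog_arm(steps=[[10, -47.3, -15, -3.5, 1]])

```text
time: 4.45
position: [721.9, 240.7, 287.8]
tcp_rot: [3.14, -0.01, -0.007]
force: [-0.1, -0.2, -0.3]
grip_width: 85.3
grip_force: 0.0
```

Request:
jog_arm(steps=[[0, 2, 4, 3.6, 1], [0, 2, 8, 3.6, 1], [0, 2, 8, 3.6, 1], [0, 2, 8, 3.6, 1]])

```text
time: 4.85
position: [721.6, 218.7, 210.0]
tcp_rot: [3.139, -0.111, -0.004]
force: [-0.1, 0.5, -0.1]
grip_width: 85.6
grip_force: 0.0
```

```bash
python3 - <<'E'
from h import *
s=robot.observe();print(s['position'],s['tcp_rot'])
E
```

```text
[721.57675933 218.67558044 210.03614326] [ 3.13914745 -0.11129111 -0.00406524]
```

Request:
jog_arm(steps=[[0, 0, 4, 0, 1], [0, 0, 8, 0, 1], [0, 0, 8, 0, 1], [-2, 0, 8, 0, 1], [-3.5, 0, 8, 0, 1], [-4.5, 0, 8, 0, 1], [-5.5, 0, 8, 0, 1], [-6.5, 0, 8, 0, 1]])

```text
time: 5.65
position: [661.6, 223.5, 137.7]
tcp_rot: [-3.138, 0.11, -0.022]
force: [6.9, -2.1, 15.2]
grip_width: 85.4
grip_force: 7.7
```

Request:
jog_arm(steps=[[-0.8, 0, 0, 0, 1], [-1.6, 0, 0, 0, 1], [-2.4, 0, 0, 0, 1], [-3.2, 0, 0, 0, 1], [-4.0, 0, 0, 0, 1], [-4.8, 0, 0, 0, 1], [-5.6, 0, 0, 0, 1], [-6.4, 0, 0, 0, 1], [-6.8, 0, 0, 0, 1], [-6.8, 0, 0, 0, 1]])

```text
time: 6.65
position: [588.1, 228.1, 130.1]
tcp_rot: [3.139, -0.111, -0.003]
force: [0.8, -0.8, -0.5]
grip_width: 85.3
grip_force: 0.0
```

Request:
jog_arm(steps=[[0, 0, -5, 0, 1], [0, 0, -10, 0, 1], [0, 0, -15, 0, 1], [0, 0, -15, 0, 1]])

```text
time: 7.05
position: [592.8, 229.1, 290.5]
tcp_rot: [-3.135, 0.111, -0.022]
force: [0.8, -0.1, 0.3]
grip_width: 85.4
grip_force: 0.0
```

```bash
python3 - <<'E'
from h import *
s=robot.observe();print(s['position'],s['force'],s['time'])
a=robot.get_image('scene')[:,:,::-1];b=robot.get_image('top')[:,:,::-1]
cv2.imwrite('pics/s2.png',a);cv2.imwrite('pics/t2.png',b)
f=lambda i,x,y,w,h:cv2.resize(i[y:y+h,x:x+w],(400,300),interpolation=cv2.INTER_CUBIC)
o=np.vstack([np.hstack([f(b,150,145,160,120),f(b,280,145,160,120)]),np.hstack([f(a,280,130,160,120),f(a,140,190,160,120)])])
cv2.imwrite('pics/crop2.png',np.clip(o*1.6,0,255).astype(np.uint8))
E
```

```text
[592.78147959 229.11701507 290.51149475] [ 0.75885195 -0.12157274  0.30281215] 7.05
```

View pics/crop2.png

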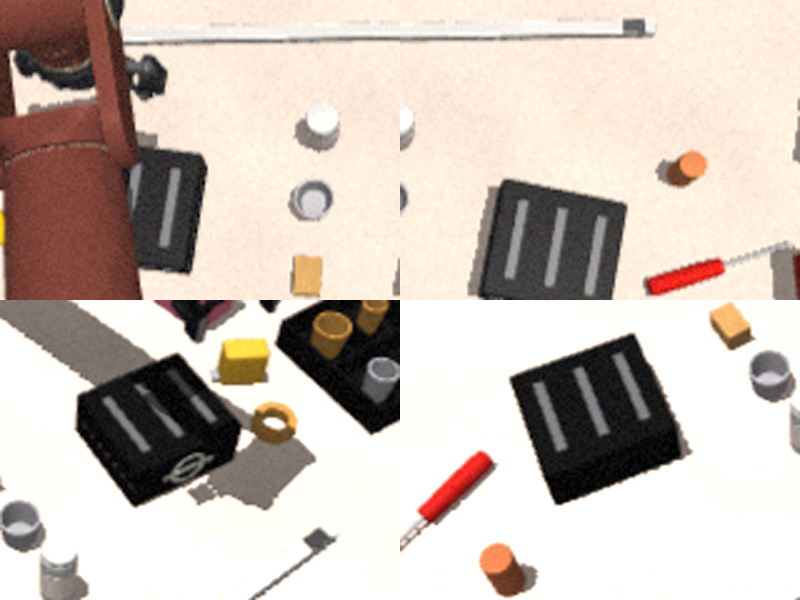

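Both cases are lying. The ring-and-bar stamp shows on the left case at scene crop (187,468), so the left one is stamped and the right one's underside is bare. Now I'll measure the left case.

```bash
python3 - <<'E'
from h import *
N1,N2,F2=[plane('scene',*p,75) for p in((310.8,173.2),(352,152),(375.2,182))]
print('near -y',N1,'near +y',N2,'far +y',F2,'far -y top',plane('top',231.2,208.2,75),'bottom far -y',plane('scene',334.8,211.2,0))
e=N2-N1;print('yaw',np.degrees(np.arctan2(-e[0],e[1])),'mid near',(N1+N2)/2,np.linalg.norm(e))
f=F2-N2;print('yaw2',np.degrees(np.arctan2(f[1],f[0])),np.linalg.norm(f))
R=[plane('top',x*.4+120-.4*0,y*.4+145,75) for x,y in((505,180),(627,205))];print('R far',R)
s=robot.observe();print(s['qpos'])
E
```

```text
near -y [449. 143.  75.] near +y [446. 312.  75.] far +y [589. 294.  75.] far -y top [568. 141.  75.] bottom far -y [573. 157.   0.]
yaw 1.0169780307191734 mid near [447.5 227.5  75. ] 169.0266251216062
yaw2 -7.174324236482296 144.12841496387864
R far [array([ 559., -148.,   75.]), array([ 537., -303.,   75.])]
[2.51720668e-01 4.40687627e-02 1.53714888e+00 4.72069163e-05
 1.55786094e+00 1.89335392e+00]
```

Request:
jog_arm(steps=[[-5, 0.5, 0, 0, 1], [-10, 0.5, 0, 0, 1], [-15, 0.5, 0, 0, 1], [-19.3, 0.5, 0, 0, 1], [-19.3, 0.5, 5, 0, 1], [-19.3, 0.5, 10, 0, 1], [-19.3, 0.5, 15, 0, 1], [-19.3, 0.5, 15, 0, 1], [-19.3, 0.5, 15, 0, 1]])

```text
time: 8.05
position: [395.1, 236.2, 129.3]
tcp_rot: [3.138, -0.111, -0.007]
force: [0.7, -0.2, 1.2]
grip_width: 85.2
grip_force: 0.0
```

```bash
python3 - <<'E'
from h import *
s=robot.observe();print(s['position'],s['tcp_rot'],s['force'],s['time'])
b=robot.get_image('top')[:,:,::-1];a=robot.get_image('scene')[:,:,::-1]
f=lambda i,x,y:cv2.resize(i[y:y+150,x:x+100],(400,600),interpolation=cv2.INTER_CUBIC)
o=np.hstack([f(b,150,145),cv2.resize(a[120:270,295:395],(400,600))])
cv2.imwrite('pics/crop3.png',np.clip(o*1.6,0,255).astype(np.uint8))
E
```

```text
[395.07396343 236.24514336 129.30698596] [ 3.1375138  -0.11128271 -0.00742498] [ 0.71473956 -0.15007128  1.22047248] 8.05
```

View pics/crop3.png

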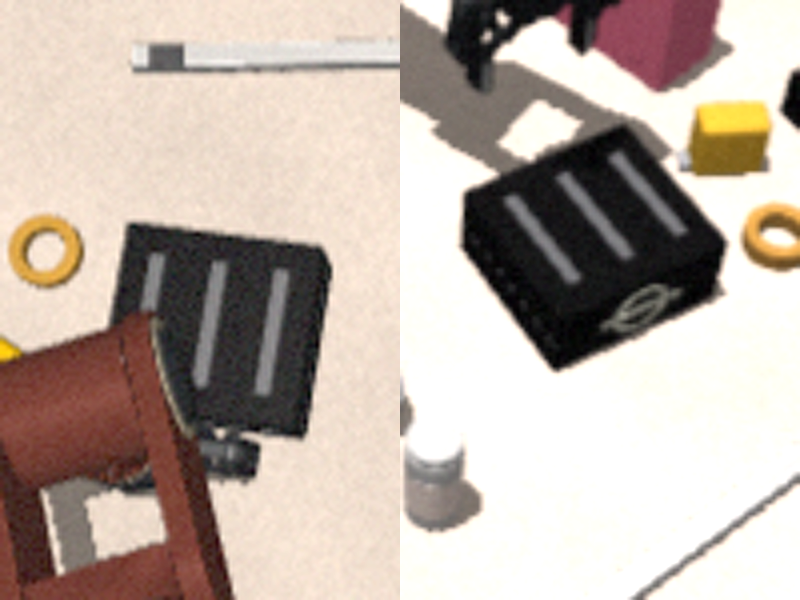

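The case lies at top pixels (182.5,200.5) to (231,207) along its far edge. The rail's left end is at (183,162). The fingers are clear behind the case's near end.

```bash
python3 - <<'E'
from h import *
a,b=plane('top',182.5,200.5,75),plane('top',231.2,207,75);e=a-b
print(a,b,np.degrees(np.arctan2(-e[0],e[1])),np.linalg.norm(e),'near -y',plane('top',225.5,254,75))
print('rail',plane('top',183.2,162.5,10),plane('top',250,161.5,10),plane('top',380,159.5,10),plane('top',183.2,156,20),plane('top',380,153.5,20))
E
```

```text
[583. 299.  75.] [572. 142.  75.] -4.0078045423723365 157.3848785620779 near -y [421. 146.  75.]
rail [731. 328.  10.] [750. 100.  10.] [ 787. -344.   10.] [751. 328.  20.] [ 804. -342.   20.]
```

Request:
jog_arm(steps=[[0, 0, 5, 0, 1], [0, 0, 10.5, 0, 1], [0, 0, 10.5, 0, 1], [1, 0, 10.5, 0, 1], [2, 0, 10.5, 0, 1], [2.5, 0, 10.5, 0, 1], [2.5, 0, 10.5, 0, 1]])

```text
time: 8.85
position: [424.5, 235.8, 29.0]
tcp_rot: [-3.138, 0.112, -0.008]
force: [0.3, -0.5, 1.2]
grip_width: 85.7
grip_force: 0.0
```

Request:
jog_arm(steps=[[0.8, 0, 0, 0, 1], [1.6, 0, 0, 0, 1], [2.4, 0.1, 0, 0, 1], [3.2, 0.2, 0, -0.5, 1], [4, 0.3, 0, -1.2, 1], [4.8, 0.4, 0, -2, 1], [5.6, 0.5, 0, -2.8, 1], [6.4, 0.6, 0, -3.6, 1], [7.2, 0.7, 0, -4.4, 1], [8, 0.8, 0, -5.2, 1], [8.8, 0.9, 0, -6, 1], [9.6, 1, 0, -6.8, 1]])

```text
time: 10.05
position: [516.2, 218.4, 27.0]
tcp_rot: [-3.141, -0.076, 0.003]
force: [-6.4, 1.0, 6.0]
grip_width: 85.8
grip_force: 3.3
```

```bash
python3 - <<'E'
from h import *
s=robot.observe();print(s['position'],s['tcp_rot'],s['force'],s['time'])
b=robot.get_image('top')[:,:,::-1];a=robot.get_image('scene')[:,:,::-1]
cv2.imwrite('pics/t4.png',b)
o=np.hstack([cv2.resize(b[145:245,150:250],(400,400),interpolation=cv2.INTER_CUBIC),cv2.resize(a[140:240,310:410],(400,400),interpolation=cv2.INTER_CUBIC)])
cv2.imwrite('pics/crop4.png',np.clip(o*1.6,0,255).astype(np.uint8))
E
```

```text
[516.171502   218.4383037   27.00206143] [-3.14053056e+00 -7.63088037e-02  2.86155927e-03] [-6.35445681  1.00866584  5.99638247] 10.05
```

View pics/crop4.png

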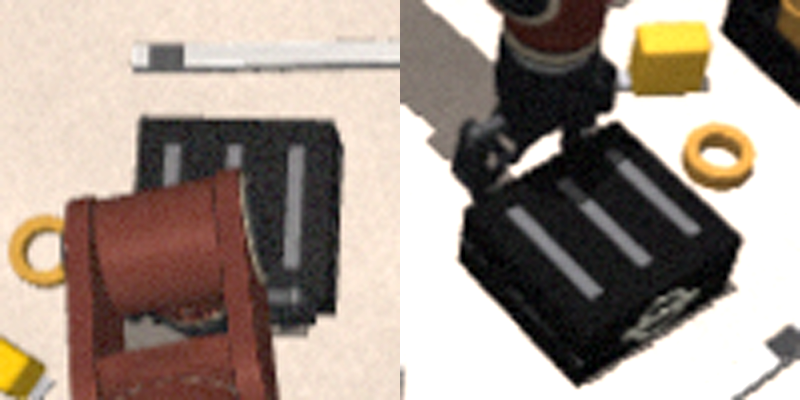

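The case is following the fingers squarely. Its far edge now runs from top (185,174.5) to (234.5,176).

```bash
python3 - <<'E'
from h import *
a,b=plane('top',185,174.5,75),plane('top',234.5,176.2,75);e=a-b
print(a,b,(a+b)/2,np.degrees(np.arctan2(-e[0],e[1])))
s=robot.observe();print(np.degrees(2*np.arctan2(s['tcp_rot'][1],s['tcp_rot'][0])))
E
```

```text
[670. 301.  75.] [675. 140.  75.] [672.5 220.5  75. ] 1.7788003156738479
-357.2713203493401
```

Request:
jog_arm(steps=[[0.8, 0.1, 0, -0.3, 1], [1.6, 0.2, 0, -0.6, 1], [2.4, 0.3, 0, -0.9, 1], [3.2, 0.4, 0, -1.2, 1], [4, 0.5, 0, -1.5, 1], [4.8, 0.6, 0, -1.8, 1], [5.4, 0.7, 0, -2, 1], [5.9, 0.7, 0, -2, 1], [6.2, 0.7, 0, -2, 1]])

```text
time: 11.05
position: [578.5, 214.2, 26.4]
tcp_rot: [3.139, 0.13, -0.002]
force: [-6.8, -0.6, 5.6]
grip_width: 85.7
grip_force: 3.2
```

Request:
jog_arm(steps=[[0.2, 0, 0, 0, 1], [0.4, 0, 0, 0, 1], [0.5, 0, 0, 0, 1]])

```text
time: 11.35
position: [578.9, 214.2, 26.3]
tcp_rot: [3.137, 0.13, -0.021]
force: [-24.3, -4.5, 18.1]
grip_width: 85.6
grip_force: 12.6
```

Request:
jog_arm(steps=[[0.1, 0, 0, 0, 1], [0.2, 0, 0, 0, 1], [0.3, 0, 0, 0, 1]])

```text
time: 11.65
position: [578.7, 214.1, 26.3]
tcp_rot: [3.136, 0.131, -0.034]
force: [-39.1, -6.3, 30.0]
grip_width: 85.6
grip_force: 19.9
```

The force rose with no motion, so the case is against the rail. I'll back off and look.

Request:
jog_arm(steps=[[-0.5, 0, 0, 0, 1], [-1.5, 0, 0, 0, 1], [-3.5, 0, 0, 0, 1], [-6, 0, 0, 0, 1], [-8, 0, -4, 0, 1], [-10, 0, -9, 0, 1], [-14, 0, -14, 0, 1], [-18, 0, -18, 0, 1], [-20, 0, -18, 0, 1], [-20, 0, -18, 0, 1]])

```text
time: 12.65
position: [387.2, 199.0, 210.6]
tcp_rot: [-3.136, -0.132, -0.016]
force: [1.3, 0.3, 0.7]
grip_width: 85.4
grip_force: 0.0
```

```bash
python3 - <<'E'
from h import *
s=robot.observe();print(s['position'],s['force'],s['time'])
b=robot.get_image('top')[:,:,::-1];a=robot.get_image('scene')[:,:,::-1]
cv2.imwrite('pics/t5.png',b)
o=np.vstack([np.hstack([cv2.resize(b[145:220,160:260],(400,300),interpolation=cv2.INTER_CUBIC),cv2.resize(a[160:235,330:430],(400,300),interpolation=cv2.INTER_CUBIC)]),
 np.hstack([cv2.resize(b[100:310,140:420],(400,300)),cv2.resize(a[130:340,150:430],(400,300))])])
cv2.imwrite('pics/crop5.png',np.clip(o*1.6,0,255).astype(np.uint8))
E
```

```text
[387.20542294 199.02075984 210.63202649] [1.31020575 0.30635951 0.68588991] 12.65
```

View pics/crop5.png

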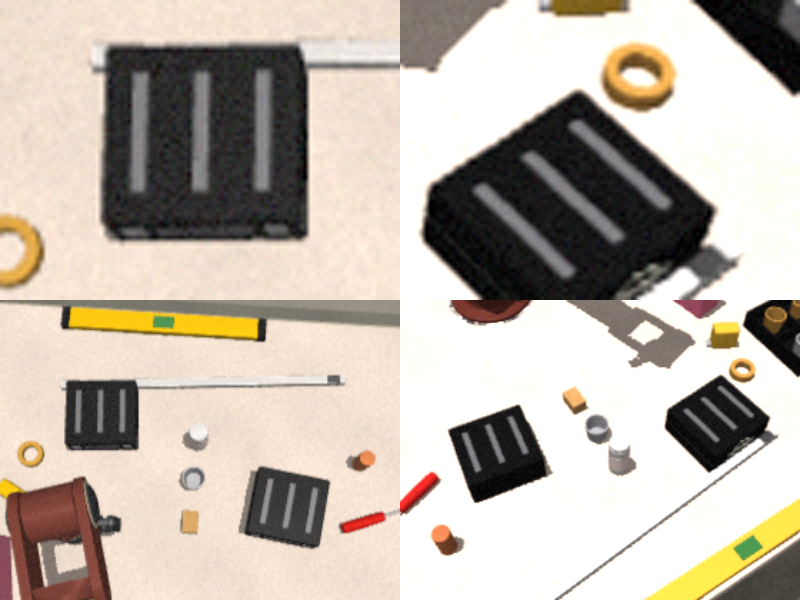

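The stamped case sits against the rail. The plain case lies well short of it, and the bystanders haven't moved. I'll check the angle numerically.

```bash
python3 - <<'E'
from h import *
a,b=plane('top',186.8,156.4,75),plane('top',235.2,156.2,75);e=a-b
print(a,b,np.degrees(np.arctan2(-e[0],e[1])))
n1,n2=plane('top',186.5,204.3,0),plane('top',236.5,204.3,0);e=n1-n2;print('near bottom',n1,n2,np.degrees(np.arctan2(-e[0],e[1])))
for y in (a[1],b[1]): print('rail face',np.interp(y,[-344,328],[787,731]))
# scene: gap between case far bottom edge & rail strip
E
```

```text
[732. 302.  75.] [743. 144.  75.] 3.9825205718290317
near bottom [588. 303.   0.] [599. 134.   0.] 3.7240579727482874
rail face 733.1666666666666
rail face 746.3333333333334
```

```bash
python3 -c "
from plant import robot
print(robot.hand_in())"
```

```text
the job is handed in; nothing more can be done
None
```

I tipped both cases over towards the robot, pushed the stamped (left) case against the rail with its angle within about 1° of it, left the plain case lying well short, saw no bystander moved, and handed the job in at about 13 s.

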